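# Lid the jar set for the bisque firing

## Task

These four red clay jars are dry and must be bisque fired with their lids on, so that each pair shrinks together. Put each of the four round lids on the jar it fits, knob up and gently, its flange down in the mouth and its disc resting level on the rim, and leave the jars standing where they are. The square lid belongs to a box already in the kiln: leave it lying where it is.

Things in the scene. Friction and masses are not known exactly. Their poses are not given: they have to be found in the camera images.
- tiny_jar: the smallest of four open round red clay jars that stand in a row on a 24 mm thick plywood ware board, loose, 140 g, 46 mm high; round mouth 44 mm wide inside, rim 54 mm wide outside (wall 5 mm), belly about 62 mm. Origin: centre of its underside, z up; the rim is 46 mm above the origin.
- small_jar: the second smallest of four open round red clay jars that stand in a row on a 24 mm thick plywood ware board, loose, 200 g, 54 mm high; round mouth 56 mm wide inside, rim 66 mm wide outside (wall 5 mm), belly about 74 mm. Origin: centre of its underside, z up; the rim is 54 mm above the origin.
- medium_jar: the second largest of four open round red clay jars that stand in a row on a 24 mm thick plywood ware board, loose, 280 g, 62 mm high; round mouth 68 mm wide inside, rim 78 mm wide outside (wall 5 mm), belly about 86 mm. Origin: centre of its underside, z up; the rim is 62 mm above the origin.
- large_jar: the largest of four open round red clay jars that stand in a row on a 24 mm thick plywood ware board, loose, 380 g, 70 mm high; round mouth 80 mm wide inside, rim 90 mm wide outside (wall 5 mm), belly about 98 mm. Origin: centre of its underside, z up; the rim is 70 mm above the origin.
- tiny_lid: the smallest of four loose round red clay lids on 24 mm thick ware boards, 35 g, right way up; fits only the tiny jar. Disc 54 mm wide, below it a chamfered flange 38 mm wide, 10 mm deep (3 mm play all round); on top a knob 20 mm wide. Origin: centre of the flange's underside, z up; disc 10 to 15 mm above it, knob 15 to 37 mm. Seated, the origin is 36 mm above the jar's.
- small_lid: the second smallest of four loose round red clay lids on 24 mm thick ware boards, 50 g, right way up; fits only the small jar. Disc 66 mm wide, below it a chamfered flange 50 mm wide, 10 mm deep (3 mm play all round); on top a knob 20 mm wide. Origin: centre of the flange's underside, z up; disc 10 to 15 mm above it, knob 15 to 37 mm. Seated, the origin is 44 mm above the jar's.
- medium_lid: the second largest of four loose round red clay lids on 24 mm thick ware boards, 65 g, right way up; fits only the medium jar. Disc 78 mm wide, below it a chamfered flange 62 mm wide, 10 mm deep (3 mm play all round); on top a knob 20 mm wide. Origin: centre of the flange's underside, z up; disc 10 to 15 mm above it, knob 15 to 37 mm. Seated, the origin is 52 mm above the jar's.
- large_lid: the largest of four loose round red clay lids on 24 mm thick ware boards, 85 g, right way up; fits only the large jar. Disc 90 mm wide, below it a chamfered flange 74 mm wide, 10 mm deep (3 mm play all round); on top a knob 20 mm wide. Origin: centre of the flange's underside, z up; disc 10 to 15 mm above it, knob 15 to 37 mm. Seated, the origin is 60 mm above the jar's.
- square_lid: square red clay lid, loose, 70 g, lying among the round ones on a 24 mm thick ware board, 70 x 70 mm, built like the round ones (10 mm square flange below, 5 mm plate, square knob 18 mm wide and 22 mm high); belongs to a box that is not here. Origin: centre of its underside.
There are look-alikes about, which are no part of the job. Leave any blue look-alike of the tiny_lid alone.

How it is judged:
By the outcome, as a careful person would: the job done as asked, in the order asked, and still so for the second after the job is handed in, with the robot touching nothing.
It also fails if it takes over 99 s, if anything falls off the work surface, if the arm or the gripper's body presses on something with over 40 N, if the wrist force passes 120 N, or if a joint passes its speed limit or range.

## Robot

A 7-joint arm with a two-finger parallel gripper is mounted at the origin on a cart in front of the work surface, level with it; the furniture and walls round the work are solid. World frame = base frame: x ahead of the robot, y to its left, z up, the work surface at z = 0. Lengths are in m, angles in rad, forces in N, time in s.
With the tool pointing down it reaches from about 0.4 to 0.85 m from the base axis. Payload 10.4 kg.
Tool frame: the origin (TCP) lies on the centre line of the jaws, within the pads' length; the fingertips stand ctrl.tcp_to_tips ahead of it and the grasp point (between the pads) lies 3 mm ahead of it (ctrl.tcp_to_tips is the distance from the TCP to the fingertips, in m); z points along the fingers, y is the line along which they close (so a half turn about z gives the same grasp; the last joint's range is limited). The gripper opens to 85 mm and grips with 20 to 120 N. Pads are 22 mm wide; open, the fingers measure 114 mm over their backs; the gripper's body (76 mm by 85 mm) begins 54 mm behind the grasp point. The pads swing forward as they close: fully open they stand 13 mm farther back than shut.
Start: joints at [1.281, 0.332, -0.065, 1.46, 0.022, 1.35, -0.088], TCP at [0.165, -0.603, 0.228] pointing down, gripper open.
Joint ranges: [-2.6, 2.6], [-0.5, 2.12], [-1.47, 1.34], [0.16, 2.42], [-1.27, 4.41], [0.06, 2.06], [-2.6, 2.6]. Speed limits (rad/s): [2.22, 2.22, 2.79, 2.79, 3.14, 3.14, 3.14].

## Interface

Orientations are given as a unit quaternion [x, y, z, w].
In Python, from plant import ctrl gives the robot as it stands.
- The arm moves only by the tool shift_gripper, called after "Emit:" in YAML: its name, and indented under it one key for each argument. Schema: {"type":"object","properties":{"motion":{"type":"array","items":{"type":"object","properties":{"x":{"type":"number"},"y":{"type":"number"},"z":{"type":"number"},"wx":{"type":"number"},"wy":{"type":"number"},"wz":{"type":"number"},"jaw":{"type":"number"}},"additionalProperties":false,"required":["jaw"]},"minItems":1,"maxItems":10},"grip_n":{"type":"number"},"only":{"type":"string"},"quiet":{"type":"boolean"},"lines":{"type":"string"}},"required":["motion"],"additionalProperties":false}. motion is a list of rows, 1 to 10 of them, each an object with the fields x, y, z (the shift in shares of 0.3 m (1.0 is 0.3 m)), wx, wy, wz (a rotation vector in shares of 90 degrees (1.0 is 90 degrees)), jaw (the finger opening in m); a field left out counts as zero (the opening has to be given); each row shifts and turns the commanded pose from where the row before left it, along the tool's axes as they then stand; what a row does not reach is not made up. A row lasts 1/8 s, in which the tool goes at most 0.0625 m and 0.188 rad, less where a joint would pass 70% of its speed; a pose out of reach is approached as far as the arm can. The fingers move at their own pace and stop on an object; grip_n is the grip in N (left out, the last holds). Time passes only in rows, so rows that do not move let the fingers close. The tool returns the time, the measured TCP pose, the force, the opening and the grip force at its end. only (a regular expression) keeps the lines of the reply that match it, lines (a string "A,B") keeps lines A to B, and quiet returns only ok. Shift and turn numbers lie between -1 and 1, and a call with a number outside is refused. Input that does not fit is refused with a message, and nothing moves.
- ctrl.get_state(): the state, without advancing time (a new reading comes with each control period).
- ctrl.get_image(name): name is "scene" or "top" or "wrist"; returns the picture (384x512x3 uint8, red, green, blue); there is no depth.
- ctrl.camera_model(name): a dict with "fx", "fy", "cx", "cy" (pixels), "distortion" ([k1, k2, p1, p2, k3] as OpenCV has them; the pictures are not rectified), "world_to_cam" (4x4, takes a point from world to camera coordinates). Camera axes: x right, y down, z forward; pixel columns grow to the right and rows downward; lengths in m; the calibration is good to about 2 mm. A picture is of the moment at which its call begins: read the wrist's pose just before it. camera_model takes no time and is no camera call; for the wrist camera it gives the pose at the moment of the call.
- ctrl.finish_job(): hands the job in; it is judged then, once.
Trained networks look in the newest picture that a camera, given by its name, has taken for a name from the list of things; names that differ only in an ending like _2 or _b are one class to them, and where a whole thing is asked for, a point or a joint stands for the part that bears it (a point fixed in the world has none). Each returns a list of dicts, best first, with "score" (0 to 1); they miss things now and then, are a little off and sometimes report something else, mostly with a low value. They report only what shows in the picture. A call takes as long as a camera call. They do not tell look-alikes from the thing itself.
- ctrl.spot_in(camera, target): "centre" ([x, y, z] in m, in the coordinates of the camera as it stood for that picture, good to about 4 mm: the middle of the surface that is visible of it).
- ctrl.place_of(camera, target): "centre" ([x, y, z] in m, in the coordinates of the camera as it stood for that picture, good to about 4 mm: a listed point, or the origin of a listed thing).
The state is a dict: "t": time; "joint_pos": joint angles; "joint_velocities": joint speeds; "joint_efforts": joint torques, N m; "ee_pos": TCP position; "tool_rot": TCP orientation; "force": force on the tool from outside, world axes, zero at the start; "moment": the same for the moment, N m; "opening": finger opening in m; "grip_force": force on a finger pad.
Only numpy, scipy, OpenCV 4.12 (cv2) and the standard library are available. Lean on these libraries where they do the work, as an engineer would, in place of code of your own. Each camera call takes 0.05 s, during which the arm holds its last target. There are 200 camera calls.

## Working session

There is one attempt and no reset: what is moved stays moved. The work goes in short steps, Python scripts to look and compute and a tool call to move; the robot and the scene stay as the last step left them, time stands still between calls to the robot, and variables do not carry over. Pictures are saved under pics/ and viewed, at most 16 in all, crops included, and the job is handed in when it is done.

```bash
ls; mkdir -p pics; cat > h.py <<'E'
import numpy as np, cv2
from plant import ctrl
def snap(cam,name):
    im=ctrl.get_image(cam); cv2.imwrite(f'pics/{name}.png',im[:,:,::-1]); return im
def toworld(cam,p):
    T=np.linalg.inv(np.array(ctrl.camera_model(cam)['world_to_cam'])); return (T@np.r_[p,1])[:3]
E
python3 - <<'E'
from h import *
s=ctrl.get_state(); print(s['t'],s['ee_pos'],s['tool_rot'],s['opening'],ctrl.tcp_to_tips)
a=snap('top','top0'); b=snap('scene','scene0')
for cam in('top','scene'):
  ctrl.get_image(cam)
  for n in ['tiny_jar','small_jar','medium_jar','large_jar','tiny_lid','small_lid','medium_lid','large_lid','square_lid']:
    for d in ctrl.place_of(cam,n)[:3]: print(cam,n,round(d['score'],2),toworld(cam,d['centre']).round(4))
print(ctrl.get_state()['t'])
E
```

```text
pics
0.0 [ 0.16466118 -0.60251189  0.2273082 ] [ 9.91112758e-01  1.33022421e-01 -1.35992044e-04 -7.19955700e-04] 0.08537149327253073 0.022
top tiny_jar 0.89 [ 0.6256 -0.0585  0.0231]
top tiny_jar 0.28 [0.6257 0.2305 0.0276]
top small_jar 0.74 [0.6279 0.2276 0.0282]
top medium_jar 0.76 [ 0.6181 -0.2112  0.0238]
top medium_jar 0.71 [0.6139 0.0927 0.0244]
top medium_jar 0.44 [ 0.4471 -0.0463  0.0248]
top large_jar 0.64 [0.6121 0.0925 0.0233]
top tiny_lid 0.77 [ 0.5813 -0.385  -0.0014]
top tiny_lid 0.69 [ 0.4624 -0.2994  0.0285]
top small_lid 0.94 [ 0.4639 -0.4101  0.0253]
top medium_lid 0.72 [0.4463 0.0874 0.0274]
top large_lid 0.81 [0.458  0.2447 0.0244]
top large_lid 0.65 [ 0.6179 -0.2131  0.0226]
top square_lid 0.86 [ 0.4493 -0.046   0.026 ]
top square_lid 0.46 [0.4562 0.2418 0.0237]
scene tiny_jar 0.81 [ 0.6285 -0.0568  0.0252]
scene small_jar 0.57 [0.6302 0.2295 0.025 ]
scene medium_jar 0.71 [ 0.6182 -0.2105  0.0254]
scene medium_jar 0.71 [0.6264 0.2301 0.0248]
scene large_jar 0.9 [0.6123 0.0924 0.0187]
scene tiny_lid 0.66 [ 0.4626 -0.2981  0.0217]
scene tiny_lid 0.62 [ 0.58   -0.3815  0.0022]
scene small_lid 0.77 [ 0.4673 -0.4081  0.0244]
scene medium_lid 0.87 [0.4487 0.0892 0.0219]
scene medium_lid 0.73 [ 0.4602 -0.2997  0.023 ]
scene large_lid 0.61 [0.4571 0.247  0.026 ]
scene square_lid 0.76 [ 0.4521 -0.0487  0.0245]
1.1
```

View pics/top0.png

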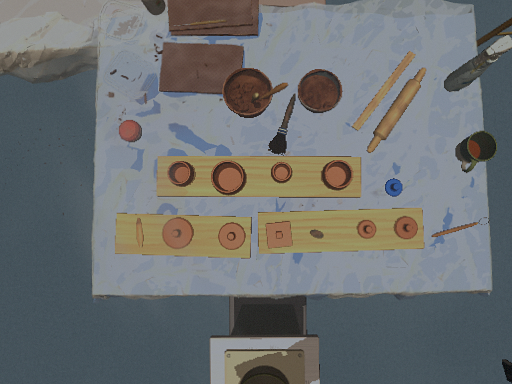

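View pics/scene0.png

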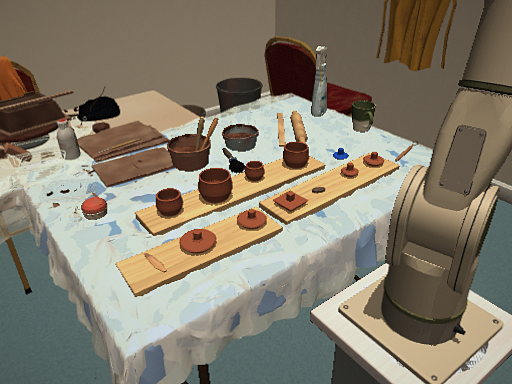

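The top view shows the jars at (181,173) small, (229,177) large, (281,172) tiny and (337,174) medium. The lids are at (405,228) small, (367,229) tiny, (279,234) square, (232,236) medium and (178,233) large. The blue look-alike is at (394,187), and the scene view agrees. Next I square up the tool and go over the right-hand lids.

Careful with the scale: shifts go in shares of 0.3 m and turns go in shares of 90 degrees. That gives: 0.042 m / 0.3 = 0.14, -0.0345 m / 0.3 = -0.115, 0.1335 rad / 1.5708 = 0.085.

Emit:
shift_gripper:
  motion:
    - {"wz":0.085,"jaw":0.05}
    - {"wz":0.085,"jaw":0.05}
    - {"x":0.14,"y":-0.115,"jaw":0.05}
    - {"x":0.14,"y":-0.115,"jaw":0.05}
    - {"x":0.14,"y":-0.115,"jaw":0.05}
    - {"x":0.14,"y":-0.115,"jaw":0.05}
    - {"x":0.14,"y":-0.115,"jaw":0.05}
    - {"x":0.14,"y":-0.115,"jaw":0.05}
    - {"jaw":0.05}
    - {"jaw":0.05}
  grip_n: 20

```text
t: 2.35
ee_pos: [0.4163, -0.3965, 0.2281]
tool_rot: [1.0, -0.0, -0.0, 0.0]
force: [0.3, -0.4, -0.1]
opening: 0.0499
grip_force: 0.0
```

```bash
cat >> h.py <<'E'
def look(names,tag=None):
    s=ctrl.get_state(); print('t',round(s['t'],2),'ee',s['ee_pos'].round(4) if hasattr(s['ee_pos'],'round') else s['ee_pos'],'q',np.round(s['tool_rot'],4),'open',round(s['opening'],4),'grip',s['grip_force'],'F',np.round(s['force'],1))
    im=ctrl.get_image('wrist')
    if tag: cv2.imwrite(f'pics/{tag}.png',im[:,:,::-1])
    for n in names:
        for f in (ctrl.place_of,ctrl.spot_in):
            for d in f('wrist',n)[:2]: print(n,f.__name__,round(d['score'],2),toworld('wrist',d['centre']).round(4))
    return im
E
python3 - <<'E'
from h import *
look(['small_lid','tiny_lid'],'w1')
m=ctrl.camera_model('wrist'); print({k:v for k,v in m.items()})
E
```

```text
t 2.35 ee [ 0.4163 -0.3965  0.2281] q [ 1.e+00 -2.e-04 -2.e-04  2.e-04] open 0.0499 grip 0.0 F [ 0.3 -0.4 -0.1]
small_lid call 0.59 [ 0.4669 -0.4157  0.0248]
small_lid call 0.6 [ 0.466  -0.4099  0.0403]
tiny_lid call 0.97 [ 0.4625 -0.2942  0.0261]
tiny_lid call 0.97 [ 0.5726 -0.3887  0.0137]
tiny_lid call 0.93 [ 0.4637 -0.2971  0.04  ]
{'fx': 335.41370598037327, 'fy': 335.41370598037327, 'cx': 250.9858297669169, 'cy': 193.1581872666691, 'distortion': array([0.02192475, 0.        , 0.        , 0.        , 0.        ]), 'world_to_cam': array([[-1.21875562e-03, -9.99999171e-01,  4.15326289e-04,
        -3.96376295e-01],
       [-9.59513136e-01,  1.28639428e-03,  2.81660943e-01,
         3.62522789e-01],
       [-2.81661244e-01, -5.52351737e-05, -9.59513909e-01,
         4.96597919e-01],
       [ 0.00000000e+00,  0.00000000e+00,  0.00000000e+00,
         1.00000000e+00]])}
```

View pics/w1.png

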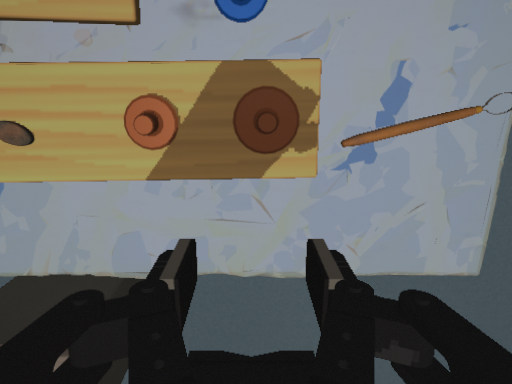

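The wrist view shows tiny_lid at (150,122) and small_lid in the arm's shadow at (266,120). The blue look-alike is at the top, at (240,5). I'll fit the disc outlines geometrically.

```bash
cat >> h.py <<'E'
def ray(cam,pts,h):
    m=ctrl.camera_model(cam); K=np.array([[m['fx'],0,m['cx']],[0,m['fy'],m['cy']],[0,0,1]])
    u=cv2.undistortPoints(np.float64(pts).reshape(-1,1,2),K,np.float64(m['distortion'])).reshape(-1,2)
    T=np.linalg.inv(m['world_to_cam']); d=np.c_[u,np.ones(len(u))]@T[:3,:3].T; o=T[:3,3]
    return o+d*((h-o[2])/d[:,2])[:,None]
def pix(cam,P):
    m=ctrl.camera_model(cam); K=np.array([[m['fx'],0,m['cx']],[0,m['fy'],m['cy']],[0,0,1]]); W=m['world_to_cam']
    return cv2.projectPoints(np.float64(P).reshape(1,3),cv2.Rodrigues(W[:3,:3])[0],W[:3,3],K,np.float64(m['distortion']))[0].ravel()
def circ(im,P,h,R,cam='wrist',dark=False):
    """fit outer circle of the clay thing near world P (outline at height h, radius about R)"""
    lab=cv2.cvtColor(np.ascontiguousarray(im),cv2.COLOR_RGB2LAB).astype(int)
    r=lab[:,:,1]-128-0.45*(lab[:,:,2]-128)
    mask=((r>5)).astype(np.uint8); mask=cv2.morphologyEx(mask,cv2.MORPH_OPEN,np.ones((3,3)))
    n,l=cv2.connectedComponents(mask); p=pix(cam,[P[0],P[1],h]).round().astype(int)
    w=l[max(p[1]-6,0):p[1]+7,max(p[0]-6,0):p[0]+7].ravel(); w=w[w>0]
    if not len(w): print('none at',p); return
    c=cv2.findContours((l==np.bincount(w).argmax()).astype(np.uint8),cv2.RETR_EXTERNAL,cv2.CHAIN_APPROX_NONE)[0][0]
    q=ray(cam,c.reshape(-1,2),h)[:,:2]
    from scipy.optimize import least_squares
    f=least_squares(lambda v:np.hypot(*(q-v[:2]).T)-v[2],[P[0],P[1],R],loss='soft_l1',f_scale=.001)
    print('pix',p,'centre',f.x[:2].round(4),'R',f.x[2].round(4),'rms',np.sqrt((f.fun**2).mean()).round(4)); return f.x
E
python3 - <<'E'
from h import *
im=cv2.imread('pics/w1.png')[:,:,::-1]
circ(im,[.466,-.41],.0375,.033); circ(im,[.463,-.297],.0375,.027)
lab=cv2.cvtColor(np.ascontiguousarray(im),cv2.COLOR_RGB2LAB).astype(int)-[0,128,128]
for p in [(120,250),(110,135),(120,200),(150,60),(30,200)]: print(p,lab[p])
E
```

```text
pix [264 117] centre [ 0.4634 -0.4117] R 0.0306 rms 0.0007
pix [149 120] centre [ 0.4611 -0.2983] R 0.0256 rms 0.0004
(120, 250) [63 14 18]
(110, 135) [110  24  29]
(120, 200) [92  6 23]
(150, 60) [154  -4  35]
(30, 200) [157  -1  -6]
```

```bash
sed -i 's/(r>5)/(r>2.5)/' h.py; python3 - <<'E'
from h import *
im=cv2.imread('pics/w1.png')[:,:,::-1]
for h in(.034,.0375,.041): circ(im,[.466,-.41],h,.033); circ(im,[.463,-.297],h,.027)
E
```

```text
pix [264 117] centre [ 0.4626 -0.4116] R 0.032 rms 0.0003
pix [150 120] centre [ 0.4608 -0.2973] R 0.0261 rms 0.0003
pix [264 117] centre [ 0.4629 -0.4115] R 0.0317 rms 0.0003
pix [149 120] centre [ 0.4611 -0.2984] R 0.0258 rms 0.0003
pix [264 117] centre [ 0.4632 -0.4113] R 0.0313 rms 0.0003
pix [148 121] centre [ 0.4614 -0.2994] R 0.0256 rms 0.0003
```

In the tool's units: 0.039 m / 0.3 = 0.13, 0.0075 m / 0.3 = 0.025.

Emit:
shift_gripper:
  motion:
    - {"y":0.025,"z":0.13,"jaw":0.05}
    - {"y":0.025,"z":0.13,"jaw":0.05}
    - {"jaw":0.05}
    - {"jaw":0.05}
  quiet: true

```text
ok
```

```bash
python3 - <<'E'
from h import *
im=look(['small_lid'])
for h in(.0375,): circ(im,[.463,-.411],h,.033); circ(im,[.463,-.297],h,.027)
E
```

```text
t 3.1 ee [ 0.4173 -0.4114  0.1518] q [ 1.e+00 -3.e-04  6.e-04  5.e-04] open 0.0502 grip 0.0 F [ 0.9 -0.2  1.1]
small_lid call 0.81 [ 0.4679 -0.4101  0.0251]
small_lid call 0.91 [ 0.4668 -0.4098  0.0405]
pix [250 130] centre [ 0.4641 -0.411 ] R 0.0319 rms 0.0002
pix [101 130] centre [ 0.4619 -0.298 ] R 0.0261 rms 0.0002
```

In the tool's units: 0.05 m / 0.3 = 0.1667, 0.047 m / 0.3 = 0.1567.

Emit:
shift_gripper:
  motion:
    - {"x":0.1567,"jaw":0.04}
    - {"z":0.1667,"jaw":0.04}
    - {"z":0.0867,"jaw":0.04}
    - {"z":0.0333,"jaw":0.04}
    - {"jaw":0.04}
    - {"jaw":0.01}
    - {"jaw":0.01}
    - {"jaw":0.01}
    - {"jaw":0.01}
  grip_n: 25

```text
t: 4.38
ee_pos: [0.4639, -0.4111, 0.0644]
tool_rot: [1.0, -0.0, 0.0, 0.0]
force: [-0.0, 1.2, 0.2]
opening: 0.0102
grip_force: 0.0
```

```bash
python3 - <<'E'
from h import *
look([],'g1')
E
```

```text
t 4.38 ee [ 0.4639 -0.4111  0.0644] q [ 1.e+00 -1.e-04  1.e-04  2.e-04] open 0.0102 grip 0.0 F [-0.   1.2  0.2]
```

View pics/g1.png

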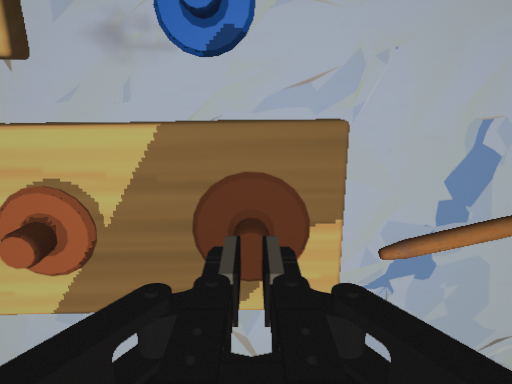

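```bash
python3 - <<'E'
from h import *
s=ctrl.get_state();x,y,z=s['ee_pos']
for d in(0,.003,.022): print('tcp-',d,pix('wrist',[x,y,z-d]))
print('knob base/top',pix('wrist',[.464,-.411,.039]),pix('wrist',[.464,-.411,.061]))
circ(cv2.imread('pics/g1.png')[:,:,::-1],[.464,-.411],.0375,.033)
for h in (.03,.0375,.045,.055): print(h, ray('wrist',[[250,173],[193,225],[309,225]],h)[:,:2].round(4).tolist())
E
```

```text
tcp- 0 [251.10212538 249.96554052]
tcp- 0.003 [251.09799503 247.22886042]
tcp- 0.022 [251.07488924 231.91835357]
knob base/top [251.0932206  229.34897647] [251.12231123 246.7222062 ]
pix [251 228] centre [ 0.4682 -0.4108] R 0.029 rms 0.007
0.03 [[0.4937, -0.4104], [0.463, -0.3775], [0.463, -0.4444]]
0.0375 [[0.4954, -0.4104], [0.466, -0.3789], [0.466, -0.443]]
0.045 [[0.4972, -0.4104], [0.469, -0.3803], [0.469, -0.4416]]
0.055 [[0.4994, -0.4104], [0.4729, -0.3821], [0.473, -0.4398]]
```

```bash
python3 - <<'E'
import cv2
im=cv2.imread('pics/g1.png')[160:320,170:340]; cv2.imwrite('pics/g1c.png',cv2.resize(cv2.convertScaleAbs(im,alpha=2),None,fx=4,fy=3.7,interpolation=cv2.INTER_CUBIC))
E
```

```text
(no output)
```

View pics/g1c.png

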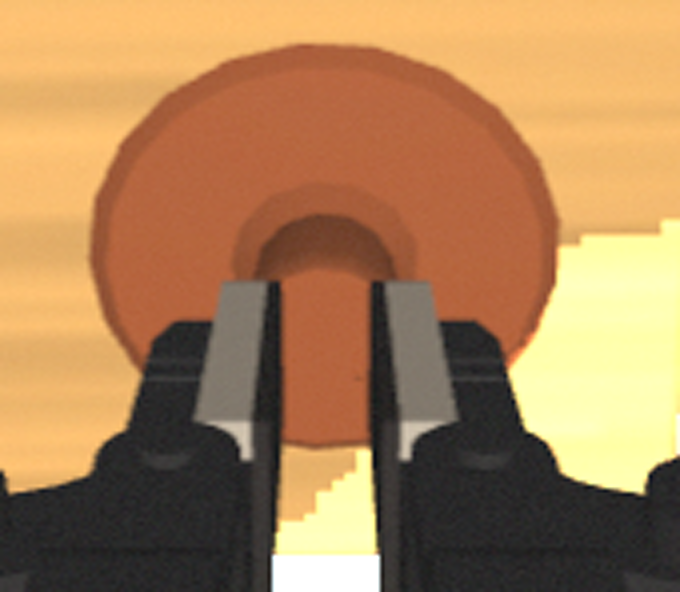

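```bash
python3 - <<'E'
from h import *
m=ctrl.camera_model('wrist');print(np.linalg.inv(m['world_to_cam'])[:3,3])
for z in(.042,.05,.056,.062,.068):
  print(z,[pix('wrist',[x,-.4111+dy,z]).round(0).tolist() for x,dy in((.4639,.0051),(.475,.0051),(.475,-.0051))])
E
```

```text
[ 0.53511969 -0.4108319   0.21070796]
0.042 [[242.0, 232.0], [242.0, 212.0], [261.0, 212.0]]
0.05 [[241.0, 238.0], [241.0, 218.0], [261.0, 218.0]]
0.056 [[241.0, 243.0], [241.0, 222.0], [262.0, 222.0]]
0.062 [[241.0, 248.0], [241.0, 226.0], [262.0, 226.0]]
0.068 [[240.0, 253.0], [240.0, 231.0], [262.0, 231.0]]
```

The fingers closed to 10 mm without meeting the knob, so they may be above it. I'll check from the side with the scene camera.

```bash
python3 - <<'E'
from h import *
im=ctrl.get_image('scene'); p=pix('scene',[.464,-.411,.05]).astype(int); print(p)
a,b=max(p[1]-45,0),max(p[0]-60,0)
cv2.imwrite('pics/s1c.png',cv2.resize(np.ascontiguousarray(im[a:a+80,b:b+110,::-1]),None,fx=7,fy=7,interpolation=cv2.INTER_CUBIC))
print(a,b,[pix('scene',[.464,-.411,z]).round(1).tolist() for z in(.039,.0424,.061,.0644)])
E
```

```text
[374 155]
110 314 [[374.4, 158.6], [374.5, 157.7], [375.3, 152.5], [375.4, 151.5]]
```

View pics/s1c.png

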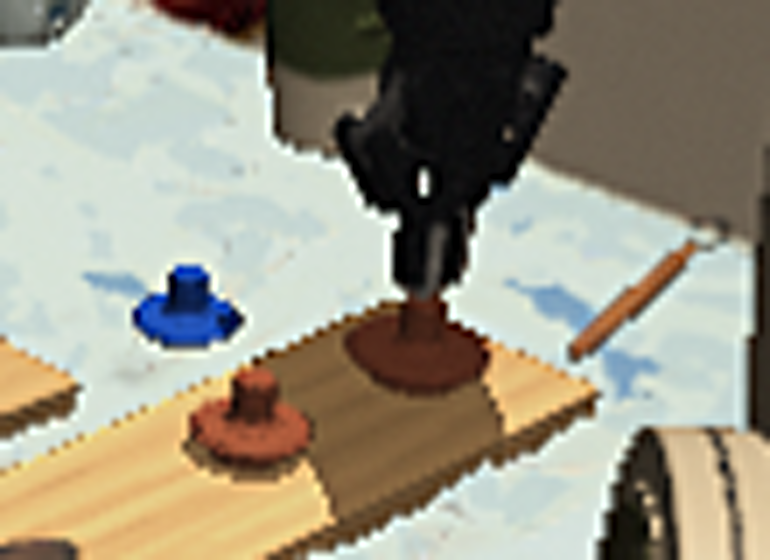

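The scene crop shows the fingertips just above the knob top, so the real tip offset is smaller than stated. I'll open, go down a little and close again while watching the force.

Emit:
shift_gripper:
  motion:
    - {"jaw":0.04}
    - {"jaw":0.04}
    - {"z":0.0167,"jaw":0.04}
    - {"z":0.0167,"jaw":0.04}
    - {"jaw":0.04}

```text
t: 5.1
ee_pos: [0.4635, -0.4106, 0.0534]
tool_rot: [1.0, -0.0, -0.0, -0.0]
force: [0.4, 0.3, -0.5]
opening: 0.0397
grip_force: 0.0
```

Emit:
shift_gripper:
  motion:
    - {"jaw":0.01}
    - {"jaw":0.01}
    - {"jaw":0.01}
    - {"jaw":0.01}

```text
t: 5.6
ee_pos: [0.464, -0.4111, 0.0543]
tool_rot: [1.0, -0.0, 0.0, 0.0]
force: [0.1, 1.0, 1.5]
opening: 0.0171
grip_force: 24.5
```

In the tool's units: 0.004 m / 0.3 = 0.0133.

Emit:
shift_gripper:
  motion:
    - {"jaw":0.04}
    - {"jaw":0.04}
    - {"z":0.0133,"jaw":0.04}
    - {"z":0.0133,"jaw":0.04}
    - {"jaw":0.04}

```text
t: 6.22
ee_pos: [0.4636, -0.4107, 0.0455]
tool_rot: [1.0, -0.0, -0.0, -0.0]
force: [0.0, -0.4, -0.3]
opening: 0.0399
grip_force: 0.0
```

Emit:
shift_gripper:
  motion:
    - {"jaw":0.01}
    - {"jaw":0.01}
    - {"jaw":0.01}
    - {"jaw":0.01}

```text
t: 6.72
ee_pos: [0.4639, -0.4111, 0.0463]
tool_rot: [1.0, -0.0, 0.0, 0.0]
force: [1.0, -0.7, 1.4]
opening: 0.0185
grip_force: 24.5
```

```bash
python3 - <<'E'
from h import *
im=look([],'g2')[160:320,170:340,::-1]; cv2.imwrite('pics/g2c.png',cv2.resize(cv2.convertScaleAbs(np.ascontiguousarray(im),alpha=2),None,fx=4,fy=3.7,interpolation=cv2.INTER_CUBIC))
E
```

```text
t 6.72 ee [ 0.4639 -0.4111  0.0463] q [ 1.e+00 -1.e-04  1.e-04  1.e-04] open 0.0185 grip 24.45844978094101 F [ 1.  -0.7  1.4]
```

View pics/g2c.png

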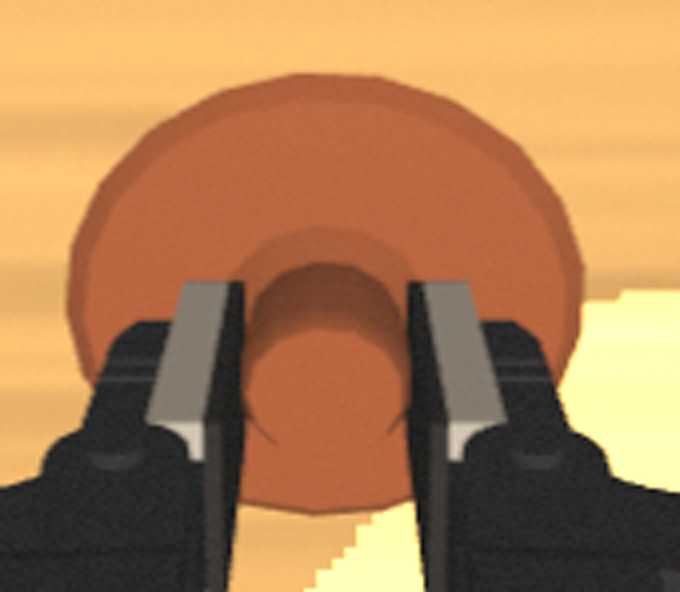

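The knob is now firmly between the pads: opening 18.5 mm, grip 24 N, TCP 22 mm above the lid origin. I'll lift and travel to the small jar.

In the tool's units: -0.057 m / 0.3 = -0.19, -0.05 m / 0.3 = -0.1667.

Emit:
shift_gripper:
  motion:
    - {"z":-0.0667,"jaw":0.01}
    - {"z":-0.1667,"jaw":0.01}
    - {"z":-0.1667,"jaw":0.01}
    - {"z":-0.1,"jaw":0.01}
    - {"x":0.0333,"y":-0.19,"jaw":0.01}
    - {"x":0.0333,"y":-0.19,"jaw":0.01}
    - {"x":0.0333,"y":-0.19,"jaw":0.01}
    - {"x":0.0333,"y":-0.19,"jaw":0.01}
    - {"x":0.0333,"y":-0.19,"jaw":0.01}
    - {"x":0.0333,"y":-0.19,"jaw":0.01}

```text
t: 8.02
ee_pos: [0.5241, -0.0672, 0.1978]
tool_rot: [1.0, -0.0, 0.001, 0.0]
force: [1.4, -0.1, 0.0]
opening: 0.0185
grip_force: 24.6
```

Emit:
shift_gripper:
  motion:
    - {"x":0.0333,"y":-0.19,"jaw":0.01}
    - {"x":0.0333,"y":-0.19,"jaw":0.01}
    - {"x":0.0333,"y":-0.19,"jaw":0.01}
    - {"x":0.0333,"y":-0.19,"jaw":0.01}
    - {"y":-0.19,"jaw":0.01}
    - {"jaw":0.01}
    - {"jaw":0.01}

```text
t: 8.9
ee_pos: [0.5641, 0.2157, 0.1969]
tool_rot: [1.0, -0.0, 0.0, 0.0]
force: [-0.1, -0.8, -0.2]
opening: 0.0186
grip_force: 24.6
```

```bash
cat >> h.py <<'E'
def rim(im,P,h,Rin,cam='wrist',Rout=None):
    """centre of the mouth: best joint gradient on the circles Rin and Rin+5mm at height h"""
    g=cv2.GaussianBlur(np.ascontiguousarray(im),(0,0),1.0).astype(np.float32)
    m=ctrl.camera_model(cam); K=np.array([[m['fx'],0,m['cx']],[0,m['fy'],m['cy']],[0,0,1]]); W=m['world_to_cam']; rv=cv2.Rodrigues(W[:3,:3])[0]
    a=np.linspace(0,2*np.pi,90,endpoint=False)
    def samp(x,y,R):
        p=cv2.projectPoints(np.c_[x+R*np.cos(a),y+R*np.sin(a),0*a+h],rv,W[:3,3],K,np.float64(m['distortion']))[0].astype(np.float32)
        return cv2.remap(g,p,None,cv2.INTER_LINEAR)[:,0]
    def sc(x,y,d=0):
        return np.median(np.abs(samp(x,y,Rin+d+.0012)-samp(x,y,Rin+d-.0012)).sum(1))
    c=max(((sc(P[0]+i*.0005,P[1]+j*.0005,k*.0005),i,j,k) for i in range(-20,21) for j in range(-20,21) for k in(-2,-1,0,1)))
    r=np.array([P[0]+c[1]*.0005,P[1]+c[2]*.0005]); print('rim',r.round(4),'R',Rin+c[3]*.0005,'score',round(float(c[0]),1)); return r
E
python3 - <<'E'
from h import *
im=look(['small_jar'],'j1'); rim(im,[.629,.229],.078,.028)
E
```

```text
t 8.9 ee [0.5641 0.2157 0.1969] q [ 1.e+00 -0.e+00  4.e-04  3.e-04] open 0.0186 grip 24.58914488554001 F [-0.1 -0.8 -0.2]
small_jar call 0.93 [0.6292 0.2313 0.0261]
small_jar call 0.69 [0.6271 0.2317 0.0368]
rim [0.627  0.2285] R 0.0285 score 70.9
```

View pics/j1.png

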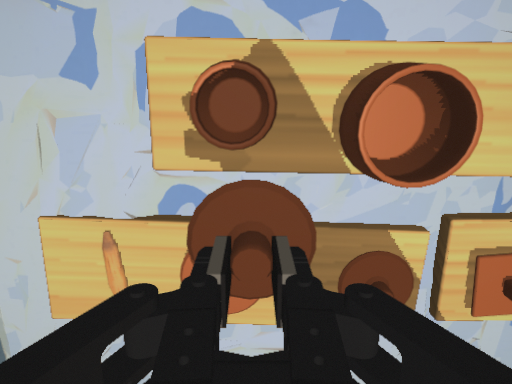

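```bash
python3 - <<'E'
from h import *
im=cv2.imread('pics/j1.png')[:,:,::-1]
for r,h in((.028,.078),(.033,.078),(.037,.055)): rim(im,[.628,.229],h,r)
z=ctrl.get_state()['ee_pos'][2]
for d in(.015,.010): rim(im,[.564,.2155],z-.0223+d,.033)
circ(im,[.628,.229],.06,.037)
o=np.ascontiguousarray(im[40:170,170:300,::-1]); o=cv2.resize(o,None,fx=4,fy=4)
for R,c in((.028,(0,255,0)),(.033,(255,255,0))):
  for a in np.linspace(0,6.28,60): 
    p=pix('wrist',[.627+R*np.cos(a),.2285+R*np.sin(a),.078]); cv2.circle(o,tuple(int(v) for v in (p-[170,40]+.5)*4),2,c,-1)
cv2.imwrite('pics/j1o.png',o)
E
```

```text
rim [0.627  0.2285] R 0.0285 score 70.9
rim [0.6275 0.228 ] R 0.0335 score 118.5
rim [0.6265 0.2295] R 0.0365 score 111.9
rim [0.565 0.214] R 0.0325 score 209.1
rim [0.5625 0.214 ] R 0.0335 score 202.2
pix [233 105] centre [0.6267 0.2291] R 0.0348 rms 0.0003
```

View pics/j1o.png

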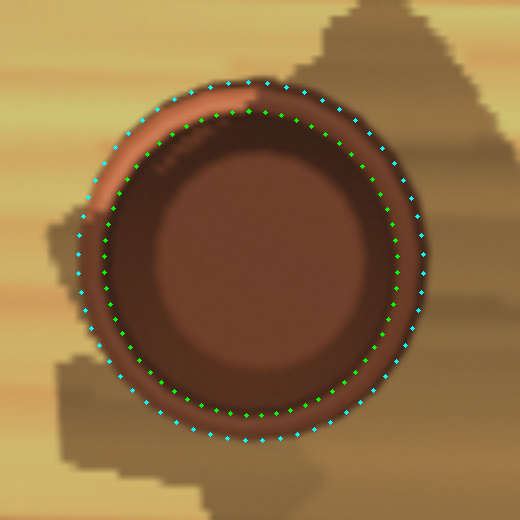

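```bash
cat >> h.py <<'E'
def jar(P,h,Rin,z2lid=.0223,Rl=.033):
    s=ctrl.get_state(); e=np.array(s['ee_pos']); print('t',round(s['t'],2),'ee',e.round(4),'grip',s['grip_force'],'open',s['opening'])
    im=ctrl.get_image('wrist')
    a=rim(im,P,h,Rin); b=rim(im,P,h,Rin+.005); l=rim(im,e[:2],e[2]-z2lid+.0125,Rl)
    print('jar',((a+b)/2).round(4),'lid-ee',(l-e[:2]).round(4)); print('ee after',np.round(ctrl.get_state()['ee_pos'],4)); return im
E
python3 - <<'E'
from h import *
jar([.627,.2285],.078,.028)
E
```

```text
t 9.05 ee [0.5645 0.2144 0.1966] grip 24.589197635650635 open 0.018879500894605272
rim [0.6265 0.231 ] R 0.0285 score 72.5
rim [0.627 0.23 ] R 0.0335 score 122.5
rim [0.564  0.2139] R 0.033 score 207.2
jar [0.6268 0.2305] lid-ee [-0.0005 -0.0005]
ee after [0.5644 0.2145 0.1965]
```

In the tool's units: 0.045 m / 0.3 = 0.15, 0.044 m / 0.3 = 0.1467.

Emit:
shift_gripper:
  motion:
    - {"x":0.1047,"y":-0.0267,"jaw":0.01}
    - {"x":0.1047,"y":-0.0267,"jaw":0.01}
    - {"z":0.15,"jaw":0.01}
    - {"z":0.1467,"jaw":0.01}
    - {"jaw":0.01}
    - {"jaw":0.01}
    - {"jaw":0.01}

```text
t: 9.98
ee_pos: [0.6279, 0.2323, 0.1097]
tool_rot: [1.0, -0.0, 0.002, -0.001]
force: [0.5, 0.3, -0.5]
opening: 0.0186
grip_force: 24.6
```

```bash
python3 - <<'E'
from h import *
look(['small_jar'],'p1')
E
```

```text
t 9.97 ee [0.6279 0.2323 0.1097] q [ 1.0e+00 -3.0e-04  1.7e-03 -5.0e-04] open 0.0186 grip 24.63681936264038 F [ 0.5  0.3 -0.5]
small_jar call 0.65 [0.6537 0.2289 0.0667]
```

View pics/p1.png

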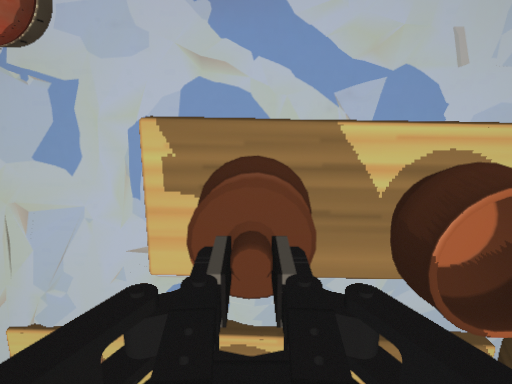

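The held lid, at (252,240), sits over the jar, at (254,190), within about 1 mm to the right. I'll correct and lower it.

In the tool's units: 0.004 m / 0.3 = 0.0133, 0.0012 m / 0.3 = 0.004.

Emit:
shift_gripper:
  motion:
    - {"y":0.004,"z":0.0133,"jaw":0.01}
    - {"z":0.0133,"jaw":0.01}
    - {"z":0.0133,"jaw":0.01}
    - {"jaw":0.01}

```text
t: 10.62
ee_pos: [0.6265, 0.2307, 0.0945]
tool_rot: [1.0, -0.0, -0.0, 0.0]
force: [-0.0, -0.4, -1.2]
opening: 0.0187
grip_force: 24.6
```

Emit:
shift_gripper:
  motion:
    - {"z":0.0067,"jaw":0.01}
    - {"z":0.0067,"jaw":0.01}
    - {"jaw":0.01}

```text
t: 11.0
ee_pos: [0.6267, 0.2308, 0.0909]
tool_rot: [1.0, -0.0, -0.0, 0.0]
force: [-0.7, -0.3, -0.4]
opening: 0.0184
grip_force: 24.6
```

Emit:
shift_gripper:
  motion:
    - {"z":0.0067,"jaw":0.01}
    - {"jaw":0.01}

```text
t: 11.25
ee_pos: [0.6271, 0.231, 0.0902]
tool_rot: [1.0, -0.0, 0.001, -0.0]
force: [-3.6, -0.8, 6.9]
opening: 0.0187
grip_force: 25.2
```

Contact came exactly at the seated height (TCP 0.0902). I'll release, back off, and check the seating on the way.

In the tool's units: -0.05 m / 0.3 = -0.1667, -0.04 m / 0.3 = -0.1333.

Emit:
shift_gripper:
  motion:
    - {"jaw":0.045}
    - {"jaw":0.045}
    - {"jaw":0.045}
    - {"z":-0.1,"jaw":0.045}
    - {"z":-0.1667,"jaw":0.045}
    - {"x":-0.1333,"y":0.0333,"z":-0.1,"jaw":0.045}
    - {"x":-0.1333,"y":0.0333,"jaw":0.045}
    - {"jaw":0.045}
    - {"jaw":0.045}

```text
t: 12.38
ee_pos: [0.5473, 0.2106, 0.1993]
tool_rot: [1.0, -0.0, 0.0, 0.0]
force: [1.4, -0.4, -0.7]
opening: 0.0449
grip_force: 0.0
```

```bash
python3 - <<'E'
from h import *
look(['small_lid','large_jar'],'r1')
im=cv2.imread('pics/r1.png')[:,:,::-1]; rim(im,[.627,.230],.083,.033); rim(im,[.612,.0925],.094,.040);rim(im,[.612,.0925],.094,.045)
print(ctrl.get_state()['ee_pos'])
E
```

```text
t 12.38 ee [0.5473 0.2106 0.1993] q [ 1.e+00 -3.e-04  4.e-04  1.e-04] open 0.0449 grip 0.0 F [ 1.4 -0.4 -0.7]
small_lid call 0.86 [0.6315 0.2304 0.0666]
small_lid call 0.83 [0.6295 0.2311 0.0843]
large_jar call 0.72 [0.612  0.0949 0.0238]
large_jar call 0.8 [0.6137 0.0797 0.0577]
rim [0.6255 0.2305] R 0.0335 score 137.7
rim [0.611  0.0945] R 0.04 score 153.9
rim [0.611 0.094] R 0.0445 score 143.4
[0.54714919 0.21100633 0.19872237]
```

View pics/r1.png

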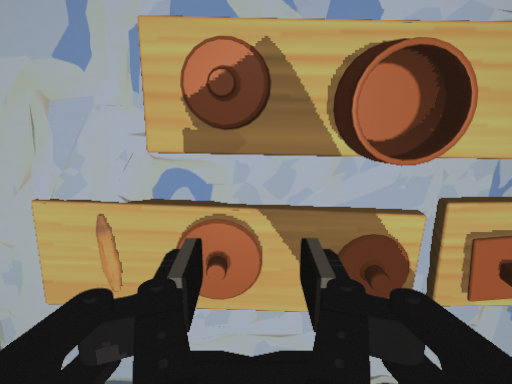

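Small_lid sits concentric on its jar at (225,82), and its network origin of 0.067 matches the seated height. Next is large_lid, at (219,257).

In the tool's units: -0.046 m / 0.3 = -0.1533, 0.015 m / 0.3 = 0.05.

Emit:
shift_gripper:
  motion:
    - {"x":-0.1533,"y":-0.04,"z":0.05,"jaw":0.045}
    - {"x":-0.1533,"y":-0.04,"z":0.05,"jaw":0.045}
    - {"x":-0.1533,"y":-0.0367,"z":0.05,"jaw":0.045}
    - {"jaw":0.045}
    - {"jaw":0.045}
    - {"jaw":0.045}

```text
t: 13.38
ee_pos: [0.4099, 0.2457, 0.1544]
tool_rot: [1.0, -0.001, 0.0, -0.0]
force: [0.9, -0.6, -0.0]
opening: 0.0455
grip_force: 0.0
```

```bash
python3 - <<'E'
from h import *
im=look(['large_lid'],'l2')
circ(im,[.457,.245],.0375,.045); rim(im,[.457,.245],.0365,.045); rim(im,[.457,.245],.061,.010)
print(ctrl.get_state()['ee_pos'])
E
```

```text
t 13.38 ee [0.4099 0.2457 0.1544] q [ 1.e+00 -7.e-04  2.e-04 -3.e-04] open 0.0455 grip 0.0 F [ 0.9 -0.6 -0. ]
large_lid call 0.84 [0.4566 0.2432 0.0213]
large_lid call 0.6 [0.456  0.2436 0.0371]
pix [252 127] centre [0.4564 0.2442] R 0.0438 rms 0.0002
rim [0.456 0.244] R 0.045 score 81.7
rim [0.455  0.2445] R 0.009000000000000001 score 38.9
[0.40943068 0.24574906 0.15414875]
```

In the tool's units: 0.05 m / 0.3 = 0.1667, 0.0465 m / 0.3 = 0.155.

Emit:
shift_gripper:
  motion:
    - {"x":0.155,"y":0.005,"jaw":0.04}
    - {"z":0.1667,"jaw":0.04}
    - {"z":0.1467,"jaw":0.04}
    - {"z":0.0267,"jaw":0.04}
    - {"jaw":0.04}

```text
t: 14.15
ee_pos: [0.4556, 0.2447, 0.0528]
tool_rot: [1.0, -0.0, 0.0, -0.0]
force: [0.0, -0.6, -0.4]
opening: 0.0397
grip_force: 0.0
```

Emit:
shift_gripper:
  motion:
    - {"z":0.0167,"jaw":0.04}
    - {"jaw":0.04}
    - {"jaw":0.01}
    - {"jaw":0.01}
    - {"jaw":0.01}
    - {"jaw":0.01}

```text
t: 14.9
ee_pos: [0.4556, 0.2444, 0.0478]
tool_rot: [1.0, -0.0, 0.0, 0.0]
force: [-1.2, -1.8, 6.9]
opening: 0.0185
grip_force: 24.3
```

In the tool's units: -0.05 m / 0.3 = -0.1667, 0.026 m / 0.3 = 0.0867.

Emit:
shift_gripper:
  motion:
    - {"z":-0.0667,"jaw":0.01}
    - {"z":-0.1667,"jaw":0.01}
    - {"z":-0.1667,"jaw":0.01}
    - {"z":-0.1167,"jaw":0.01}
    - {"x":0.09,"y":0.1667,"jaw":0.01}
    - {"x":0.09,"y":0.1667,"jaw":0.01}
    - {"x":0.0867,"y":0.1667,"jaw":0.01}
    - {"jaw":0.01}
    - {"jaw":0.01}
    - {"jaw":0.01}

```text
t: 16.15
ee_pos: [0.5347, 0.0959, 0.2027]
tool_rot: [1.0, 0.001, 0.0, -0.0]
force: [-0.6, 0.0, -0.7]
opening: 0.0185
grip_force: 24.7
```

```bash
python3 - <<'E'
from h import *
jar([.611,.094],.094,.040,.0238,.045)
look(['large_jar'])
E
```

```text
t 16.15 ee [0.5347 0.0959 0.2027] grip 24.69615340232849 open 0.018473303126277266
rim [0.6125 0.093 ] R 0.04 score 95.3
rim [0.6075 0.096 ] R 0.044 score 128.0
rim [0.5357 0.0959] R 0.0445 score 274.7
jar [0.61   0.0945] lid-ee [0.001 0.   ]
ee after [0.5348 0.0957 0.2026]
t 16.2 ee [0.5348 0.0957 0.2026] q [ 1.0e+00  1.1e-03  2.0e-04 -1.0e-04] open 0.0183 grip 24.695826172828674 F [-0.4  0.  -1.1]
large_jar call 0.97 [0.6117 0.0944 0.0264]
large_jar call 0.68 [0.6153 0.093  0.0407]
```

Careful with the scale: shifts go in shares of 0.3 m and turns go in shares of 90 degrees. That gives: 0.04 m / 0.3 = 0.1333, 0.038 m / 0.3 = 0.1267.

Emit:
shift_gripper:
  motion:
    - {"x":0.1267,"y":0.0033,"jaw":0.01}
    - {"x":0.1267,"y":0.0033,"jaw":0.01}
    - {"z":0.1333,"jaw":0.01}
    - {"z":0.1167,"jaw":0.01}
    - {"jaw":0.01}
    - {"jaw":0.01}
    - {"jaw":0.01}

```text
t: 17.23
ee_pos: [0.6122, 0.0926, 0.1291]
tool_rot: [1.0, -0.0, 0.001, -0.0]
force: [0.9, 0.1, -1.3]
opening: 0.0189
grip_force: 24.7
```

```bash
python3 - <<'E'
from h import *
look([],'p2')
E
```

```text
t 17.23 ee [0.6122 0.0926 0.1291] q [ 1.0e+00 -1.0e-04  1.4e-03 -1.0e-04] open 0.0189 grip 24.710657000541687 F [ 0.9  0.1 -1.3]
```

View pics/p2.png

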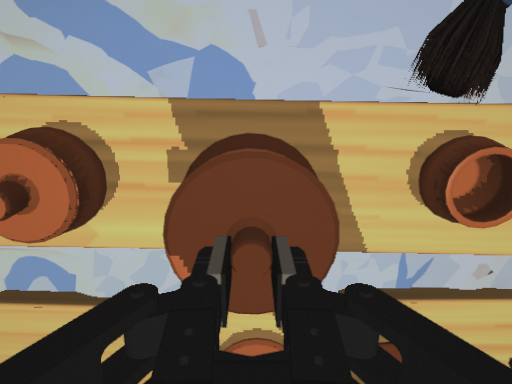

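The large lid, at (252,230), is centred on its jar's visible rim, whose columns run about 183–318. I'll lower it.

In the tool's units: 0.004 m / 0.3 = 0.0133, -0.0007 m / 0.3 = -0.0023.

Emit:
shift_gripper:
  motion:
    - {"x":-0.0023,"y":-0.0023,"z":0.0133,"jaw":0.01}
    - {"z":0.0133,"jaw":0.01}
    - {"z":0.0133,"jaw":0.01}
    - {"jaw":0.01}

```text
t: 17.77
ee_pos: [0.6102, 0.0929, 0.1145]
tool_rot: [1.0, -0.0, -0.0, 0.0]
force: [1.0, 0.7, -0.6]
opening: 0.0185
grip_force: 24.7
```

Emit:
shift_gripper:
  motion:
    - {"z":0.0067,"jaw":0.01}
    - {"z":0.0067,"jaw":0.01}
    - {"jaw":0.01}

```text
t: 18.15
ee_pos: [0.6104, 0.093, 0.1109]
tool_rot: [1.0, -0.0, -0.0, 0.0]
force: [0.0, 0.0, -1.7]
opening: 0.0185
grip_force: 24.7
```

Flange is past the rim without contact; a few more millimetres.

In the tool's units: 0.002 m / 0.3 = 0.0067.

Emit:
shift_gripper:
  motion:
    - {"z":0.0067,"jaw":0.01}
    - {"jaw":0.01}

```text
t: 18.4
ee_pos: [0.6104, 0.093, 0.1089]
tool_rot: [1.0, -0.0, -0.0, 0.0]
force: [0.3, -0.5, -0.6]
opening: 0.0185
grip_force: 24.7
```

Emit:
shift_gripper:
  motion:
    - {"z":0.005,"jaw":0.01}
    - {"jaw":0.01}

```text
t: 18.65
ee_pos: [0.6106, 0.0931, 0.1078]
tool_rot: [1.0, -0.0, 0.0, 0.0]
force: [-0.3, -0.2, 2.1]
opening: 0.0183
grip_force: 24.9
```

In the tool's units: -0.05 m / 0.3 = -0.1667, -0.04 m / 0.3 = -0.1333.

Emit:
shift_gripper:
  motion:
    - {"jaw":0.045}
    - {"jaw":0.045}
    - {"jaw":0.045}
    - {"z":-0.1,"jaw":0.045}
    - {"z":-0.1667,"jaw":0.045}
    - {"x":-0.1333,"z":-0.0667,"jaw":0.045}
    - {"x":-0.1333,"jaw":0.045}
    - {"jaw":0.045}
    - {"jaw":0.045}

```text
t: 19.77
ee_pos: [0.531, 0.0927, 0.2078]
tool_rot: [1.0, -0.0, 0.0, 0.0]
force: [-0.1, -0.7, 0.6]
opening: 0.0449
grip_force: 0.0
```

```bash
python3 - <<'E'
from h import *
im=look(['large_lid'],'r2'); rim(im,[.611,.093],.0965,.045)
E
```

```text
t 19.77 ee [0.531  0.0927 0.2078] q [ 1.e+00 -3.e-04  4.e-04  2.e-04] open 0.0449 grip 0.0 F [-0.1 -0.7  0.6]
large_lid call 0.75 [0.6096 0.0948 0.0826]
large_lid call 0.68 [0.6138 0.0929 0.097 ]
rim [0.6115 0.0935] R 0.045 score 160.7
```

Emit:
shift_gripper:
  motion:
    - {"x":-0.1433,"y":0.005,"z":0.0567,"jaw":0.045}
    - {"x":-0.1433,"y":0.005,"z":0.0567,"jaw":0.045}
    - {"x":-0.1433,"y":0.005,"z":0.0567,"jaw":0.045}
    - {"jaw":0.045}
    - {"jaw":0.045}
    - {"jaw":0.045}

```text
t: 20.68
ee_pos: [0.4028, 0.0889, 0.1571]
tool_rot: [1.0, -0.0, 0.0, -0.0]
force: [0.2, -0.8, -0.6]
opening: 0.0451
grip_force: 0.0
```

```bash
python3 - <<'E'
from h import *
im=look(['medium_lid'],'l3')
circ(im,[.447,.088],.0375,.039); rim(im,[.447,.088],.0365,.039)
print(ctrl.get_state()['ee_pos'])
E
```

```text
t 20.68 ee [0.4028 0.0889 0.1571] q [ 1.e+00 -1.e-04  4.e-04 -5.e-04] open 0.0451 grip 0.0 F [ 0.2 -0.8 -0.6]
medium_lid call 0.57 [0.445  0.087  0.0255]
medium_lid call 0.61 [0.4495 0.0866 0.0433]
pix [252 130] centre [0.4463 0.0879] R 0.0378 rms 0.0003
rim [0.446 0.088] R 0.039 score 89.0
[0.4021796 0.088773  0.1567469]
```

In the tool's units: 0.05 m / 0.3 = 0.1667, 0.044 m / 0.3 = 0.1467.

Emit:
shift_gripper:
  motion:
    - {"x":0.1467,"y":0.0033,"jaw":0.04}
    - {"z":0.1667,"jaw":0.04}
    - {"z":0.1533,"jaw":0.04}
    - {"z":0.0267,"jaw":0.04}
    - {"jaw":0.04}

```text
t: 21.45
ee_pos: [0.446, 0.0878, 0.0533]
tool_rot: [1.0, -0.0, 0.0, -0.0]
force: [-0.3, 0.7, 0.6]
opening: 0.0403
grip_force: 0.0
```

Emit:
shift_gripper:
  motion:
    - {"z":0.0183,"jaw":0.04}
    - {"jaw":0.04}
    - {"jaw":0.01}
    - {"jaw":0.01}
    - {"jaw":0.01}
    - {"jaw":0.01}

```text
t: 22.2
ee_pos: [0.446, 0.0875, 0.0478]
tool_rot: [1.0, -0.0, 0.0, 0.0]
force: [-1.5, -1.2, 6.2]
opening: 0.0184
grip_force: 24.2
```

In the tool's units: 0.058 m / 0.3 = 0.1933, -0.05 m / 0.3 = -0.1667.

Emit:
shift_gripper:
  motion:
    - {"z":-0.0667,"jaw":0.01}
    - {"z":-0.1667,"jaw":0.01}
    - {"z":-0.1667,"jaw":0.01}
    - {"z":-0.1067,"jaw":0.01}
    - {"x":0.0667,"y":0.1933,"jaw":0.01}
    - {"x":0.0667,"y":0.1933,"jaw":0.01}
    - {"x":0.0667,"y":0.1933,"jaw":0.01}
    - {"x":0.0667,"y":0.1933,"jaw":0.01}
    - {"x":0.0667,"y":0.1933,"jaw":0.01}
    - {"jaw":0.01}

```text
t: 23.45
ee_pos: [0.545, -0.2081, 0.1981]
tool_rot: [1.0, -0.004, -0.001, 0.0]
force: [0.3, 1.0, -0.2]
opening: 0.0186
grip_force: 24.7
```

Emit:
shift_gripper:
  motion:
    - {"jaw":0.01}
    - {"jaw":0.01}
    - {"jaw":0.01}

```text
t: 23.82
ee_pos: [0.5456, -0.2014, 0.1995]
tool_rot: [1.0, 0.001, 0.0, 0.0]
force: [0.4, -1.1, -1.1]
opening: 0.0182
grip_force: 24.7
```

```bash
python3 - <<'E'
from h import *
jar([.618,-.211],.086,.034,.0238,.039)
look(['medium_jar'])
E
```

```text
t 23.82 ee [ 0.5456 -0.2014  0.1995] grip 24.677909016609192 open 0.018237498740332907
rim [ 0.615 -0.213] R 0.0345 score 76.4
rim [ 0.6145 -0.213 ] R 0.0395 score 105.5
rim [ 0.5466 -0.2014] R 0.0385 score 278.9
jar [ 0.6148 -0.213 ] lid-ee [0.001 0.   ]
ee after [ 0.5455 -0.2017  0.1994]
t 23.88 ee [ 0.5455 -0.2017  0.1994] q [1.e+00 5.e-04 2.e-04 1.e-04] open 0.0184 grip 24.678207635879517 F [ 0.   0.4 -1.1]
medium_jar call 0.73 [ 0.6126 -0.2123  0.0223]
medium_jar call 0.93 [ 0.6181 -0.217   0.0393]
```

In the tool's units: 0.04 m / 0.3 = 0.1333, 0.038 m / 0.3 = 0.1267.

Emit:
shift_gripper:
  motion:
    - {"x":0.1167,"y":0.0183,"jaw":0.01}
    - {"x":0.1167,"y":0.0183,"jaw":0.01}
    - {"z":0.1333,"jaw":0.01}
    - {"z":0.1267,"jaw":0.01}
    - {"jaw":0.01}
    - {"jaw":0.01}
    - {"jaw":0.01}

```text
t: 24.9
ee_pos: [0.6166, -0.2138, 0.1234]
tool_rot: [1.0, -0.0, 0.002, 0.001]
force: [0.1, -0.3, -0.9]
opening: 0.0184
grip_force: 24.7
```

```bash
python3 - <<'E'
from h import *
look([],'p3')
E
```

```text
t 24.9 ee [ 0.6166 -0.2138  0.1234] q [ 1.0e+00 -2.0e-04  1.5e-03  5.0e-04] open 0.0184 grip 24.699581265449524 F [ 0.1 -0.3 -0.9]
```

View pics/p3.png

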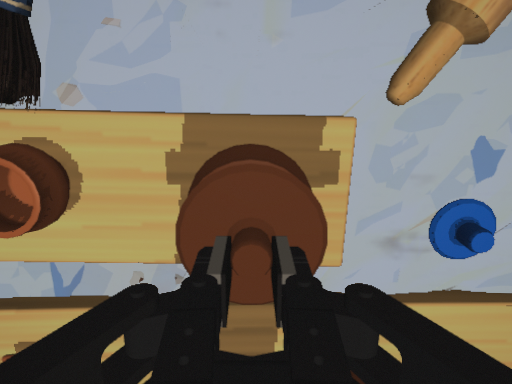

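The medium lid, at (252,235), is centred on its jar's visible arc at about (250,150). I'll lower it.

In the tool's units: 0.004 m / 0.3 = 0.0133, 0.003 m / 0.3 = 0.01.

Emit:
shift_gripper:
  motion:
    - {"y":-0.0017,"z":0.0133,"jaw":0.01}
    - {"z":0.0133,"jaw":0.01}
    - {"z":0.0133,"jaw":0.01}
    - {"z":0.01,"jaw":0.01}
    - {"jaw":0.01}

```text
t: 25.58
ee_pos: [0.6153, -0.2129, 0.1057]
tool_rot: [1.0, -0.0, -0.0, -0.0]
force: [1.0, 0.0, -1.0]
opening: 0.0185
grip_force: 24.7
```

Emit:
shift_gripper:
  motion:
    - {"z":0.0067,"jaw":0.01}
    - {"z":0.0067,"jaw":0.01}
    - {"jaw":0.01}

```text
t: 25.95
ee_pos: [0.6154, -0.213, 0.1019]
tool_rot: [1.0, -0.0, -0.0, 0.0]
force: [-0.2, 0.0, 0.1]
opening: 0.0186
grip_force: 24.7
```

Emit:
shift_gripper:
  motion:
    - {"z":0.005,"jaw":0.01}
    - {"jaw":0.01}

```text
t: 26.2
ee_pos: [0.6154, -0.213, 0.1005]
tool_rot: [1.0, -0.0, -0.0, 0.0]
force: [0.8, -0.1, -0.2]
opening: 0.0189
grip_force: 24.7
```

In the tool's units: 0.0013 m / 0.3 = 0.0043.

Emit:
shift_gripper:
  motion:
    - {"z":0.0043,"jaw":0.01}
    - {"jaw":0.01}

```text
t: 26.45
ee_pos: [0.6156, -0.2131, 0.0998]
tool_rot: [1.0, -0.0, 0.0, 0.0]
force: [-1.7, 0.9, 4.2]
opening: 0.018
grip_force: 25.1
```

In the tool's units: -0.05 m / 0.3 = -0.1667, -0.04 m / 0.3 = -0.1333.

Emit:
shift_gripper:
  motion:
    - {"jaw":0.045}
    - {"jaw":0.045}
    - {"jaw":0.045}
    - {"z":-0.1,"jaw":0.045}
    - {"z":-0.1667,"jaw":0.045}
    - {"x":-0.1333,"z":-0.0667,"jaw":0.045}
    - {"x":-0.1333,"jaw":0.045}
    - {"jaw":0.045}
    - {"jaw":0.045}

```text
t: 27.58
ee_pos: [0.5358, -0.213, 0.1995]
tool_rot: [1.0, -0.0, 0.0, 0.0]
force: [-0.0, -1.1, 0.6]
opening: 0.045
grip_force: 0.0
```

```bash
python3 - <<'E'
from h import *
im=look(['medium_lid'],'r3'); rim(im,[.615,-.213],.0885,.039)
E
```

```text
t 27.57 ee [ 0.5358 -0.213   0.1995] q [ 1.e+00 -1.e-04  3.e-04  1.e-04] open 0.045 grip 0.0 F [-0.  -1.1  0.6]
medium_lid call 0.8 [ 0.6135 -0.214   0.0762]
medium_lid call 0.56 [ 0.4482 -0.0454  0.0242]
medium_lid call 0.74 [ 0.6171 -0.2164  0.0898]
rim [ 0.6165 -0.212 ] R 0.039 score 144.6
```

Emit:
shift_gripper:
  motion:
    - {"x":-0.1333,"y":0.0933,"z":0.0533,"jaw":0.045}
    - {"x":-0.1333,"y":0.0933,"z":0.0533,"jaw":0.045}
    - {"x":-0.1333,"y":0.0933,"z":0.0533,"jaw":0.045}
    - {"jaw":0.045}
    - {"jaw":0.045}
    - {"jaw":0.045}

```text
t: 28.48
ee_pos: [0.4169, -0.2961, 0.1516]
tool_rot: [1.0, 0.001, 0.0, -0.0]
force: [0.1, 0.7, -0.4]
opening: 0.0451
grip_force: 0.0
```

```bash
python3 - <<'E'
from h import *
im=look(['tiny_lid'],'l4')
circ(im,[.4615,-.298],.0375,.027); rim(im,[.4615,-.298],.0365,.027)
print(ctrl.get_state()['ee_pos'])
E
```

```text
t 28.48 ee [ 0.4169 -0.2961  0.1516] q [ 1.e+00  1.e-03  4.e-04 -0.e+00] open 0.0451 grip 0.0 F [ 0.1  0.7 -0.4]
tiny_lid call 0.58 [ 0.4628 -0.2947  0.0264]
tiny_lid call 0.68 [ 0.4632 -0.2931  0.0399]
tiny_lid call 0.38 [ 0.5596 -0.3876  0.0094]
pix [253 130] centre [ 0.4609 -0.2978] R 0.0259 rms 0.0002
rim [ 0.4605 -0.2975] R 0.0265 score 80.9
[ 0.416327   -0.29639374  0.15146897]
```

In the tool's units: 0.05 m / 0.3 = 0.1667, 0.0445 m / 0.3 = 0.1483.

Emit:
shift_gripper:
  motion:
    - {"x":0.1483,"y":0.004,"jaw":0.04}
    - {"z":0.1667,"jaw":0.04}
    - {"z":0.1367,"jaw":0.04}
    - {"z":0.0267,"jaw":0.04}
    - {"jaw":0.04}

```text
t: 29.25
ee_pos: [0.4605, -0.2982, 0.0531]
tool_rot: [1.0, 0.0, 0.0, 0.0]
force: [0.0, -0.4, 1.0]
opening: 0.0399
grip_force: 0.0
```

Emit:
shift_gripper:
  motion:
    - {"z":0.0167,"jaw":0.04}
    - {"jaw":0.04}
    - {"jaw":0.01}
    - {"jaw":0.01}
    - {"jaw":0.01}
    - {"jaw":0.01}

```text
t: 30.0
ee_pos: [0.4604, -0.2983, 0.0479]
tool_rot: [1.0, -0.0, 0.0, 0.0]
force: [-1.3, 0.2, 6.2]
opening: 0.0188
grip_force: 24.6
```

In the tool's units: -0.05 m / 0.3 = -0.1667, -0.048 m / 0.3 = -0.16.

Emit:
shift_gripper:
  motion:
    - {"z":-0.0667,"jaw":0.01}
    - {"z":-0.1667,"jaw":0.01}
    - {"z":-0.1667,"jaw":0.01}
    - {"z":-0.1067,"jaw":0.01}
    - {"x":0.07,"y":-0.16,"jaw":0.01}
    - {"x":0.07,"y":-0.16,"jaw":0.01}
    - {"x":0.07,"y":-0.16,"jaw":0.01}
    - {"x":0.07,"y":-0.16,"jaw":0.01}
    - {"x":0.07,"y":-0.16,"jaw":0.01}
    - {"jaw":0.01}

```text
t: 31.25
ee_pos: [0.5658, -0.0529, 0.1991]
tool_rot: [1.0, 0.004, 0.0, -0.001]
force: [-0.5, -1.4, -0.4]
opening: 0.0184
grip_force: 24.6
```

Emit:
shift_gripper:
  motion:
    - {"jaw":0.01}
    - {"jaw":0.01}
    - {"jaw":0.01}

```text
t: 31.62
ee_pos: [0.5648, -0.0594, 0.1993]
tool_rot: [1.0, -0.001, -0.0, 0.0]
force: [-1.0, -0.3, -1.0]
opening: 0.0184
grip_force: 24.6
```

```bash
python3 - <<'E'
from h import *
jar([.6265,-.058],.070,.022,.0238,.027)
look(['tiny_jar'])
E
```

```text
t 31.62 ee [ 0.5648 -0.0594  0.1993] grip 24.59739178419113 open 0.018386629388784815
rim [ 0.6265 -0.0565] R 0.0225 score 57.1
rim [ 0.628  -0.0565] R 0.0275 score 95.1
rim [ 0.5658 -0.0594] R 0.027 score 153.0
jar [ 0.6272 -0.0565] lid-ee [0.001 0.   ]
ee after [ 0.5648 -0.0591  0.1994]
t 31.68 ee [ 0.5648 -0.0591  0.1994] q [ 1.e+00 -8.e-04  1.e-04  2.e-04] open 0.0188 grip 24.597486555576324 F [-0.1  0.6 -0.7]
tiny_jar call 0.92 [ 0.6262 -0.0536  0.0262]
tiny_jar call 0.7 [ 0.6281 -0.0562  0.0395]
tiny_jar call 0.23 [0.6119 0.0863 0.0978]
```

In the tool's units: 0.05 m / 0.3 = 0.1667, 0.042 m / 0.3 = 0.14.

Emit:
shift_gripper:
  motion:
    - {"x":0.1033,"y":-0.004,"jaw":0.01}
    - {"x":0.1033,"y":-0.004,"jaw":0.01}
    - {"z":0.1667,"jaw":0.01}
    - {"z":0.14,"jaw":0.01}
    - {"jaw":0.01}
    - {"jaw":0.01}
    - {"jaw":0.01}

```text
t: 32.7
ee_pos: [0.6283, -0.0559, 0.1097]
tool_rot: [1.0, -0.0, 0.002, 0.0]
force: [0.3, 0.1, -1.0]
opening: 0.0183
grip_force: 24.6
```

```bash
python3 - <<'E'
from h import *
look([],'p4')
E
```

```text
t 32.7 ee [ 0.6283 -0.0559  0.1097] q [ 1.0e+00 -2.0e-04  1.8e-03  2.0e-04] open 0.0183 grip 24.59427773952484 F [ 0.3  0.1 -1. ]
```

View pics/p4.png

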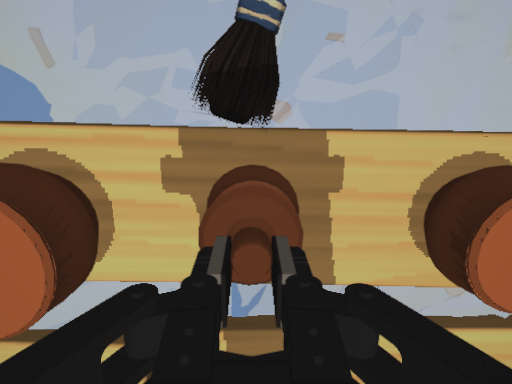

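The tiny lid, at (251,235), is over the jar arc at (252,170) within about 1 mm. I'll lower it.

In the tool's units: 0.005 m / 0.3 = 0.0167, 0.0006 m / 0.3 = 0.002.

Emit:
shift_gripper:
  motion:
    - {"y":0.002,"z":0.0133,"jaw":0.01}
    - {"z":0.0167,"jaw":0.01}
    - {"z":0.0167,"jaw":0.01}
    - {"z":0.0167,"jaw":0.01}
    - {"jaw":0.01}

```text
t: 33.38
ee_pos: [0.6267, -0.0564, 0.0877]
tool_rot: [1.0, -0.0, -0.0, -0.0]
force: [0.3, 0.0, -0.5]
opening: 0.0187
grip_force: 24.6
```

Emit:
shift_gripper:
  motion:
    - {"z":0.0033,"jaw":0.01}
    - {"z":0.0033,"jaw":0.01}
    - {"jaw":0.01}

```text
t: 33.75
ee_pos: [0.6271, -0.0564, 0.0864]
tool_rot: [1.0, -0.0, 0.0, 0.0]
force: [0.1, 0.4, -0.5]
opening: 0.0183
grip_force: 24.6
```

Emit:
shift_gripper:
  motion:
    - {"z":0.0033,"jaw":0.01}
    - {"jaw":0.01}

```text
t: 34.0
ee_pos: [0.627, -0.0564, 0.0852]
tool_rot: [1.0, -0.0, -0.0, 0.0]
force: [-0.2, 0.1, -0.5]
opening: 0.0184
grip_force: 24.6
```

In the tool's units: 0.0012 m / 0.3 = 0.004.

Emit:
shift_gripper:
  motion:
    - {"z":0.004,"jaw":0.01}
    - {"jaw":0.01}

```text
t: 34.25
ee_pos: [0.627, -0.0564, 0.0841]
tool_rot: [1.0, -0.0, 0.0, 0.0]
force: [0.2, -0.3, 0.8]
opening: 0.0187
grip_force: 24.6
```

Emit:
shift_gripper:
  motion:
    - {"z":0.0027,"jaw":0.01}
    - {"jaw":0.01}

```text
t: 34.5
ee_pos: [0.6273, -0.0565, 0.0838]
tool_rot: [1.0, -0.0, 0.0, 0.0]
force: [-0.6, -0.1, 5.2]
opening: 0.0187
grip_force: 25.0
```

Seated. I'll release, back off, and make a final check of all four.

In the tool's units: -0.05 m / 0.3 = -0.1667, -0.04 m / 0.3 = -0.1333.

Emit:
shift_gripper:
  motion:
    - {"jaw":0.045}
    - {"jaw":0.045}
    - {"jaw":0.045}
    - {"z":-0.1,"jaw":0.045}
    - {"z":-0.1667,"jaw":0.045}
    - {"x":-0.1333,"z":-0.1,"jaw":0.045}
    - {"x":-0.1667,"z":-0.1,"jaw":0.045}
    - {"x":-0.1667,"z":-0.1,"jaw":0.045}
    - {"jaw":0.045}
    - {"jaw":0.045}

```text
t: 35.75
ee_pos: [0.4872, -0.0565, 0.2532]
tool_rot: [1.0, -0.0, 0.0, 0.0]
force: [0.0, 0.4, -0.4]
opening: 0.0449
grip_force: 0.0
```

```bash
python3 - <<'E'
from h import *
a=ctrl.get_image('scene'); s=a[115:255,120:330,::-1]
for n in['tiny_lid','small_lid','medium_lid','large_lid','square_lid']:
  for d in ctrl.place_of('scene',n)[:2]: print(n,round(d['score'],2),toworld('scene',d['centre']).round(4))
im=look(['tiny_lid'],'r4')
cv2.imwrite('pics/final.png',cv2.resize(np.ascontiguousarray(s),None,fx=3.8,fy=3.8,interpolation=cv2.INTER_CUBIC))
E
```

```text
tiny_lid 0.71 [ 0.6274 -0.0566  0.0601]
tiny_lid 0.7 [ 0.5816 -0.3833  0.0009]
small_lid 0.66 [0.6306 0.2313 0.0687]
medium_lid 0.82 [ 0.6157 -0.21    0.0777]
large_lid 0.83 [0.6144 0.0959 0.0871]
square_lid 0.88 [ 0.4524 -0.0477  0.0253]
t 36.05 ee [ 0.4872 -0.0562  0.2524] q [ 1.e+00  1.e-04 -7.e-04 -4.e-04] open 0.045 grip 0.0 F [-0.5  0.4  0. ]
tiny_lid call 0.88 [ 0.6278 -0.0518  0.0639]
tiny_lid call 0.69 [ 0.6215 -0.0544  0.0779]
```

View pics/final.png

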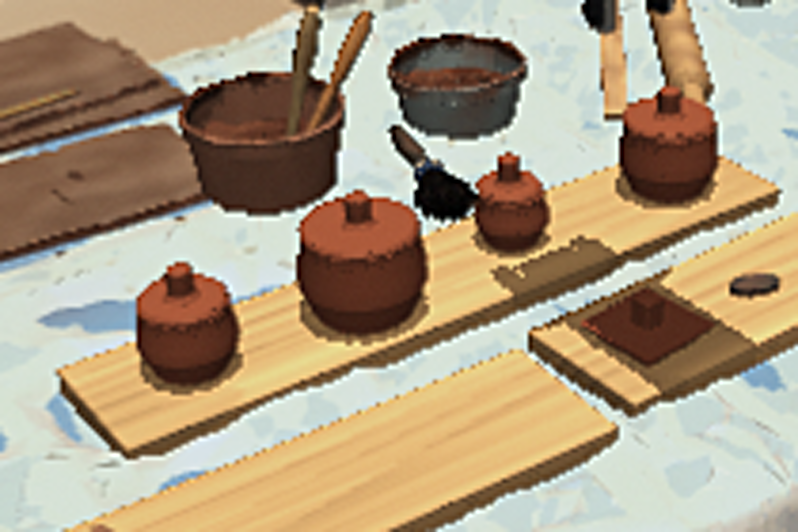

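View pics/r4.png

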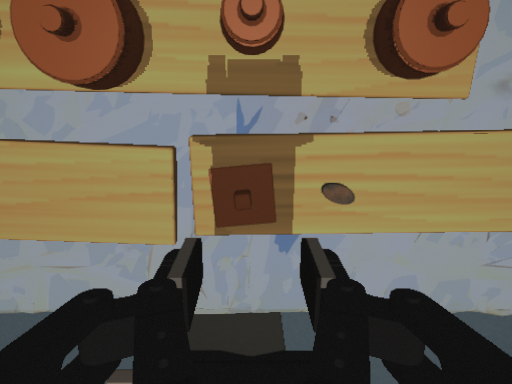

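The final views show all four jars with level lids, at (187,325), (360,265), (512,200) and (668,145) in the crop. The square lid is undisturbed at (650,320) in the crop and (243,195) in the wrist view.

```bash
python3 -c "
from plant import ctrl
print(ctrl.finish_job())"
```

```text
the job is handed in; nothing more can be done
None
```

All four round lids are seated level on their own jars, the square lid and the blue look-alike were left alone, and the job was handed in at about 36 s; no verdict came back.

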